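# Clamp a carbon sample in the test jig

## Task

Lay the long square carbon bar in the two saddles of the plywood test jig, then flip the jig's cam lever over its high point until it snaps closed and the bar is pressed end-on between the steel contacts. Carbon is brittle: grip the bar gently (it cracks at 60 N) and set it down, don't drop it. Leave the other two samples, the tin and the bowl where they are.

Things in the scene. Friction and masses are not known exactly. Their poses are not given: they have to be found in the camera images.
- bar_center (a point): Centre of the bar to be tested: the long square bar of matt black carbon, 120 long x 28 x 28 mm, about 0.17 kg, lying loose on the bench. Its x axis runs along its length, z up; the grasp is 28 mm wide, across its y axis. It cracks if gripped with more than 60 N (each finger; 120 N over both), or if dropped from 20 mm or higher.
- short_bar: A bystander: square bar of the same black carbon, only 70 x 28 x 28 mm; origin under its centre, x along its length. Not to be moved.
- flat_bar: A bystander: flat black carbon bar 120 x 45 x 12 mm; origin under its centre, x along its length. Not to be moved.
- tin: A bystander: open brass-coloured sheet-metal tin, 75 x 150 x 50 mm high, origin under its centre. Not to be moved.
- bowl: A bystander: white plastic bowl, 160 mm across, 65 mm high, origin under its centre. Not to be moved.
- jig: The test jig, fixed to the bench: plywood board 110 (its x) x 320 (its y) x 18 mm; origin under the board's centre, z up. At its +y end the cam lever in a dark steel housing (56 mm wide in x, y 55 to 115 mm, 76 mm high); at its -y end a fixed steel contact block; between them two grey U-shaped saddles at y = -108 and -22 mm. The bar lies along its y.
- cradle (a point): Jig centre line at the saddle floors' height (40 mm over the bench), about midway between the contacts, 144 mm apart when open; axes as the jig's. The centre of the bar's underside is laid here, bar along jig y, either way round. Each saddle: 12 mm thick (y), cheeks 8 mm thick, 14 mm above its floor, 40 mm apart inside. Between the saddles 74 mm are open for fingers, down to the board.
- jaw: Moving steel contact, a plate 36 wide x 30 high x 8 mm thick; origin at its centre. Lever open: its face stands at jig y = 14 mm. Closing the lever drives it 29 mm towards -y on a spring (1.5 N per mm): it slides the bar against the fixed contact (bar centre then at jig y = -70 mm) and presses it with about 8 N.
- fixed_contact (a point): Centre of the contact face of the fixed steel block, jig y = -130 mm; the block is 60 mm wide (x), 20 mm thick, its top 78 mm over the bench. Axes as the jig's.
- lever_pivot (a point): Pivot of the cam lever, 62 mm over the bench; the lever swings about the jig's x axis through this point. Axes as the jig's.
- lever_grip (a point): Grip point on the lever, 85 mm from the pivot, in the black plastic handle, a square bar 22 x 22 mm from 50 to 120 mm from the pivot; below it a steel shank 14 mm wide (x) by 10 mm. Open, the lever's top stands 168 mm over the bench. Pinch it firmly (50 N) from above across the jig's x; it turns between the fingers as it is swung.
- lever (a joint): Cam lever angle, rad. 0 = open, leaning 0.65 from upright to jig +y (away from the bar); grows as the handle swings up and over to -y: lean towards +y = 0.65 - angle. High point at 1.3: before it the spring pushes back (up to 0.9 N m, 11 N at the grip point), past it the spring snaps it to the closed stop at 1.75, over the bar and clear of it. Starts at 0.
There are look-alikes about, which are no part of the job. What is shaped like the part that bears bar_center but green, purple or red is not meant.

How it is judged:
On the way, in this order (a step that is already met when the one before it is completed fails the run):
1. the bar lies in both saddles, let go, with the lever still open (x of bar_center in the frame of jig between -0.01 and 0.01 m and z of bar_center in the frame of jig between 0.05 and 0.059 m and angle between the x axis of bar_center and the y axis of jig, either way round below 0.12 rad and contact force between the fingers and bar below 0.05 N and value of joint lever below 0.6 rad and linear speed of bar below 0.02 m/s and y of bar_center in the frame of jig between -0.078 and -0.04 m), for 0.2 s.
2. the lever has snapped over to closed (value of joint lever above 1.6 rad), for 0.2 s.
At the end, for the whole second after the job is handed in: The lever is closed (above 1.6 rad); the bar lies in both saddles, within 10 mm of the centre line and 0.12 rad of the jig's length, its centre 50 to 59 mm up and within 5 mm of jig y = -70 mm, pressed by the moving contact with more than 3 N, at rest and let go (x of bar_center in the frame of jig between -0.01 and 0.01 m and z of bar_center in the frame of jig between 0.05 and 0.059 m and angle between the x axis of bar_center and the y axis of jig, either way round below 0.12 rad and y of bar_center in the frame of jig between -0.075 and -0.065 m and value of joint lever above 1.6 rad and contact force between jaw and bar above 3 N and contact force between jig and bar above 1 N and contact force between the fingers and bar below 0.05 N and linear speed of bar below 0.02 m/s); the robot touches nothing.
It fails at once if the fingers press on the carbon bar with more than 60 N each, 120 N in all (contact force between the fingers and bar above 120 N).
It fails at once if the carbon bar is dropped (falls out of the grip at more than 0.6 m/s, about 20 mm of fall) (contact force between the fingers and bar below 0.05 N and linear speed of bar above 0.6 m/s).
It fails at once if another sample, the tin or the bowl is moved by more than 25 mm (distance of any of short_bar, flat_bar, tin, bowl from where it was at the start of the episode above 0.025 m).
It also fails if it takes over 54 s, if anything falls off the work surface, if the arm or the gripper's body presses on something with over 40 N, if the wrist force passes 120 N, or if a joint passes its speed limit or range.

## Robot

A 7-joint arm with a two-finger parallel gripper is mounted at the origin on the work surface. World frame = base frame: x ahead of the robot, y to its left, z up, the work surface at z = 0. Lengths are in m, angles in rad, forces in N, time in s.
With the tool pointing down it reaches from about 0.35 to 0.9 m from the base axis. Payload 8.1 kg.
Tool frame: the origin (TCP) lies midway between the tips of the shut fingers; the grasp point (between the pads) lies arm.grasp_offset behind it (arm.grasp_offset is the distance from the TCP to the grasp point, in m); z points along the fingers, y is the line along which they close (so a half turn about z gives the same grasp; the last joint's range is limited). The gripper opens to 92 mm and grips with 3 to 60 N. Pads are 19 mm wide; open, the fingers measure 130 mm over their backs; the gripper's body (75 mm by 190 mm) begins 47 mm behind the grasp point.
Start: joints at [1.019, 0.434, 0.025, 1.573, -0.012, 1.134, -0.075], TCP at [0.271, -0.563, 0.227] pointing down, gripper open.
Joint ranges: [-2.62, 2.62], [-0.44, 2.09], [-1.27, 1.32], [0.08, 2.57], [-1.32, 4.46], [0.12, 2], [-2.74, 2.74]. Speed limits (rad/s): [2.22, 2.22, 3.01, 3.01, 3.14, 3.14, 3.14].

## Interface

Orientations are given as a rotation vector (axis times angle).
In Python, from cell import observe, imaging, arm gives the robot as it stands.
- The arm moves only by the tool apply_moves, never from a script. Its argument "commands" is a list of rows, each a list of 5 numbers: the opening in per cent of the stroke, from 0 (shut) to 100 (fully open), then the shift along the world's x, y, z in units of 0.06 m (1.0 is 0.06 m), then the turn about the world's z in units of 0.5 rad (1.0 is 0.5 rad). A call has 1 to 12 rows; each row shifts and turns the commanded pose from where the row before left it; what a row does not reach is not made up. A row lasts 1/8 s, in which the tool goes at most 62.5 mm and 10.7 degrees, less where a joint would pass 70% of its speed; a pose out of reach is approached as far as the arm can. A call with a number of a shift or a turn outside -1 to 1 is refused whole. A call with a gripper value outside its range is refused whole. The fingers move at their own pace and stop on an object; "newtons" is the grip in N (left out, the last holds). Time passes only in rows, so rows that do not move let the fingers close. It gives the time, the measured TCP pose, the force, the opening and the grip force at its end, in the units of the state.
- observe(): the state, without advancing time (a new reading comes with each control period).
- imaging.get_image(name): name is "scene" or "top" or "wrist"; returns (picture, depth): 420x560x3 uint8, red, green, blue; 420x560 float32, m along the optical axis (not along the pixel's ray), 0 where there is no reading.
- imaging.camera_params(name): a dict with "camera_matrix" (3x3 intrinsics, pixels), "dist" ([k1, k2, p1, p2, k3] as OpenCV has them; the pictures are not rectified), "origin" and "rotation" of the camera in the world; the wrist camera has in their place "tool_from_camera" (4x4, takes a point from camera to tool coordinates, whose origin is the TCP and whose axes are the flange's). Camera axes: x right, y up, looking along -z (the intrinsics and any distortion apply to the point x, -y, -z); pixel columns grow to the right and rows downward; lengths in m; the calibration is good to about 2 mm. A picture is of the moment at which its call begins: read the wrist's pose just before it. camera_params takes no time and is no camera call.
- arm.sign_off(): hands the job in; it is judged then, once.
The state is a dict: "clock": time; "joints": joint angles; "dq": joint speeds; "joint_efforts": joint torques, N m; "position": TCP position; "ee_rot": TCP orientation; "force": force on the tool from outside, world axes, zero at the start; "ft_torque": the same for the moment, N m; "width": opening from 0.0 (shut) to 1.0 (fully open); "gripper_force": force on a finger pad.
Only numpy, scipy, OpenCV 4.12 (cv2) and the standard library are available. Lean on these libraries where they do the work, as an engineer would, in place of code of your own. Each camera call takes 0.05 s, during which the arm holds its last target. There are 200 camera calls.

## Working session

There is one attempt and no reset: what is moved stays moved. The work goes in short steps, Python scripts to look and compute and a tool call to move; the robot and the scene stay as the last step left them, time stands still between calls to the robot, and variables do not carry over. Pictures are saved under pics/ and viewed, at most 10 in all, crops included, and the job is handed in when it is done.

Besides the shell and the picture viewer there is one more tool, called after "Emit:" as a command line: name --pt "numbers of a row" for each row, then --argument value for the rest. apply_moves: Moves the arm, as the interface text tells. Its arguments: {"type":"object","properties":{"commands":{"type":"array"},"newtons":{"type":"number"}},"required":["commands"]}

```bash
mkdir -p pics; cat > h.py <<'E'
import numpy as np, cv2
from scipy.spatial.transform import Rotation as R
from cell import observe, imaging, arm
def grab(n):
    s=observe(); im,d=imaging.get_image(n); p=imaging.camera_params(n)
    if n=='wrist':
        T=np.eye(4);T[:3,:3]=R.from_rotvec(s['ee_rot']).as_matrix();T[:3,3]=s['position']
        T=T@np.array(p['tool_from_camera'])
    else:
        T=np.eye(4);T[:3,:3]=np.array(p['rotation']);T[:3,3]=p['origin']
    K=np.array(p['camera_matrix']);D=np.array(p['dist'],float)
    v,u=np.mgrid[:420,:560]
    xy=cv2.undistortPoints(np.stack([u,v],-1).reshape(-1,1,2).astype(float),K,D).reshape(420,560,2)
    c=np.stack([xy[...,0]*d,-xy[...,1]*d,-d],-1)
    W=c@T[:3,:3].T+T[:3,3]; W[d==0]=np.nan
    return im,d,W
def save(n,im): cv2.imwrite('pics/'+n,im[...,::-1])
E
python3 - <<'E'
from h import *
for n in ('top','scene'):
    im,d,W=grab(n); np.savez(n+'.npz',im=im,W=W); save(n+'.png',im)
s=observe();print(s['clock'],s['position'],s['ee_rot'],arm.grasp_offset)
E
```

```text
0.1 [ 0.27090559 -0.56272143  0.22604053] [-3.06154564e+00 -6.98658556e-01  7.48187607e-04] 0.0188
```

View pics/top.png

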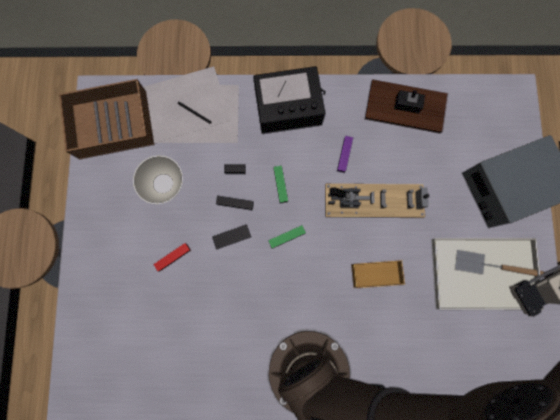

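View pics/scene.png

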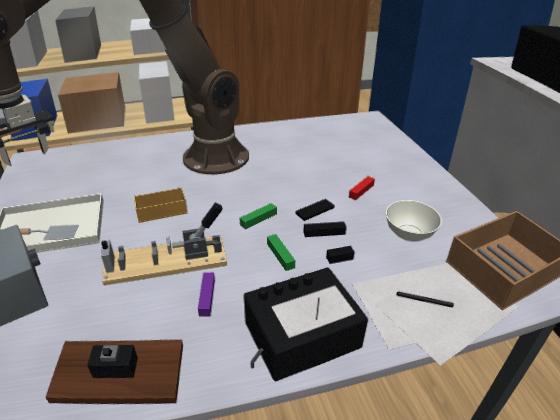

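Candidates in the top view: black (235,203), which is long and narrow; black (235,169), short; black (232,237), wide and flat. The coloured ones, green (281,184) and (287,237), red (172,257) and purple (345,154), are look-alikes. I choose (235,203) and will check its height and size. The jig runs from (327,200) to (425,200), with the lever at the left end.

```bash
python3 - <<'E'
from h import *
z=np.load('top.npz');im,W=z['im'],z['W']
def rect(u0,u1,v0,v1,m,name):
    s=np.zeros(m.shape,bool);s[v0:v1,u0:u1]=1
    P=W[s&m]; r=cv2.minAreaRect((P[:,:2]*1000).astype(np.float32)); print(name,len(P),r,np.percentile(P[:,2],[5,50,95]).round(4), np.round(cv2.boxPoints(r)))
H=W[...,2]
for n,b in dict(long=(210,260,190,215),short=(218,252,158,180),flat=(205,258,220,252)).items():
    rect(*b,(H>0.008)&(im.max(-1)<70),n)
b=(318,440,172,228)
rect(*b,(H>0.010)&(H<0.026)&(im[...,0]>im[...,2]*1.0+30.),'board')
print('bench',np.nanmedian(H[300:320,150:250]))
for r in range(180,222,3): print(r,' '.join('%3d'%(1000*x) if x==x else ' --' for x in H[r,322:434:3]))
for p in [(340,200),(412,200)]: print(W[p[1],p[0]])
cv2.imwrite('pics/crop.png',cv2.resize(im[150:260,195:445,::-1],None,fx=3.2,fy=3.2,interpolation=cv2.INTER_CUBIC))
E
```

```text
long 294 ((2281.603515625, 2089.145263671875), (41.43169021606445, 0.000171661376953125), 45.0) [3.27  3.279 3.288] [[2267. 2074.]
 [2267. 2074.]
 [2296. 2104.]
 [2296. 2104.]]
short 177 ((2302.9658203125, 2110.5068359375), (51.50675582885742, 0.00017261505126953125), 45.0) [3.2875 3.2947 3.3147] [[2285. 2092.]
 [2285. 2092.]
 [2321. 2129.]
 [2321. 2129.]]
flat 440 ((2288.553955078125, 2096.095458984375), (51.05600357055664, 0.00017261505126953125), 45.0) [3.2754 3.2865 3.2978] [[2271. 2078.]
 [2271. 2078.]
 [2307. 2114.]
 [2307. 2114.]]Traceback (most recent call last):
  File "<stdin>", line 10, in <module>
  File "<stdin>", line 5, in rect
    return _quantile_unchecked(
        a, q, axis, out, overwrite_input, method, keepdims, weights)
    return _ureduce(a,
                    func=_quantile_ureduce_func,
    ...<5 lines>...
                    overwrite_input=overwrite_input,
                    method=method)
    r = func(a, **kwargs)
    result = _quantile(arr,
                       quantiles=q,
    ...<2 lines>...
                       out=out,
                       weights=wgt)
    slices_having_nans = np.isnan(arr[-1, ...])
                                  ~~~^^^^^^^^^
IndexError: index -1 is out of bounds for axis 0 with size 0
```

The rotation is evidently a rotation vector, so I'll fix the helper.

```bash
sed -i "s/np.array(p\['rotation'\])/R.from_rotvec(p['rotation']).as_matrix()/" h.py
cat > m.py <<'E'
from h import *
print(np.shape(imaging.camera_params('top')['rotation']))
im,d,W=grab('top'); np.savez('top.npz',im=im,W=W)
def rect(u0,u1,v0,v1,m,name):
    s=np.zeros(m.shape,bool);s[v0:v1,u0:u1]=1
    P=W[s&m]
    if not len(P): print(name,'none');return
    r=cv2.minAreaRect((P[:,:2]*1000).astype(np.float32)); print(name,len(P),np.round(r[0]),np.round(r[1]),r[2],np.percentile(P[:,2],[5,50,95]).round(4))
H=W[...,2]
for n,b in dict(long=(210,260,190,215),short=(218,252,158,180),flat=(205,258,220,252)).items():
    rect(*b,(H>0.008)&(im.max(-1)<70),n)
b=(318,440,172,228)
rect(*b,(H>0.010)&(H<0.026),'board')
rect(335,425,250,295,(H>0.010),'tin')
print('bench',np.nanmedian(H[300:320,150:250]))
for r in range(180,222,3): print(r,' '.join('%3d'%(1000*x) if x==x else ' --' for x in H[r,322:434:3]))
for p in [(340,200),(412,200)]: print(W[p[1],p[0]])
cv2.imwrite('pics/crop.png',cv2.resize(im[150:260,195:445,::-1],None,fx=3.2,fy=3.2,interpolation=cv2.INTER_CUBIC))
E
python3 m.py
```

```text
(3,)
long 292 [523. 235.] [116.  27.] 80.68655395507812 [0.0236 0.028  0.0323]
short 179 [636. 237.] [64. 26.] 89.25984954833984 [0.0138 0.0275 0.0315]
flat 418 [415. 245.] [ 41. 114.] 19.65886878967285 [0.0091 0.0122 0.0162]
board 2306 [ 551. -218.] [321. 149.] 88.87259674072266 [0.0137 0.0182 0.0226]
tin 315 [ 296. -214.] [ 75. 151.] 4.3034772872924805 [0.0135 0.0445 0.0531]
bench 0.0002502242773548824
180   0   2   0   0   2   4   0   4   4   0   0   3   1   7  -1   0   0  -3   2  -1   2  -2  -1   2   0  -1   1   1  -1  -3   3   4   0  -3   0  -1  -2  -3
183   2   0  -3   1   0   3   2  -2  -3  -5   2   0  -5   0   2   2  -1  -1   0   0   0  -2  -2   6   3  -1   0  -3  -1   0   0   2   0   1  -1   0   0   0
186   0  15  20  19  16  21  17  21  15  23  20  23  15  15  13  20  14  15  19  14  15  19  19  15  17  14  14  16  17  16  17  17  14  19   3   0   1   0
189   1  17  21 160 164 159 139  69  81  73  74  77  73  20  17  19  11  17  16  23  19  15  22  15  17  18  18  18  21  14  16  17  14  77  74  77   1  -1
192  -1  15  17 156 164 156 143 129  60  68  67  64  62  14  14  19 
[... 867 characters left out ...]

210   0   6  22  16  16  16  20  17  17  22  17  16  19  23  16  15  19  19  13  17  19  20  24  19  17  --  16  23  18  19  22  22  17  16  18  -3   1  -2
213  -2   8  --  20  15  20  19  20  19  16  13  16  22  12  22  16  19  21  17  11  18  18  15  20  18  22  18  16  17  23  19  19  19  16  19  -3   0   0
216   0   0  16  19  19  13  18  21  18  20  20  15  16  19  17  15  14  18  14  12  20  24  15  15  16  16  19  19  16  23  16  18  19  15  19   3   3   0
219   0   1   0  -1  -1  -2   1   0  -2   2  -1   1  -2  -1   0   0   5   1  -3   0  -6   0   1   0   1  -1  -3   1  -1   5   0   1   3   3  -3  -1   0  -2
[ 0.52749877 -0.10195577  0.04499053]
[ 0.52823807 -0.33119495  0.04139239]
```

View pics/crop.png

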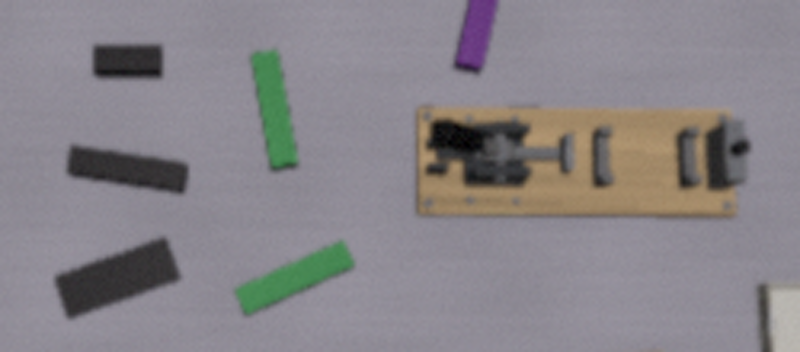

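The crop shows the long black bar at crop (128,168), narrow and about 120 x 28 mm with its top at 28 mm, so the choice is confirmed. The jig has its lever at the left (+y). Now I'll move above the bar.

Emit:
apply_moves --pt "100 0.21 0.665 0 0.096" --pt "100 0.21 0.665 0 0.096" --pt "100 0.21 0.665 0 0.096" --pt "100 0.21 0.665 0 0.096" --pt "100 0.21 0.665 0 0.096" --pt "100 0.21 0.665 0 0.096" --pt "100 0.21 0.665 0 0.096" --pt "100 0.21 0.665 0 0.096" --pt "100 0.21 0.665 0 0.096" --pt "100 0.21 0.665 0 0.096" --newtons 25

```text
clock: 1.4
position: [0.3973, -0.1628, 0.2267]
ee_rot: [2.808, 1.409, -0.0]
force: [0.5, 1.3, -0.2]
width: 0.999
gripper_force: 0.0
```

Emit:
apply_moves --pt "100 0.21 0.665 0 0.096" --pt "100 0.21 0.665 0 0.096" --pt "100 0.21 0.665 0 0.096" --pt "100 0.21 0.665 0 0.096" --pt "100 0.21 0.665 0 0.096" --pt "100 0.21 0.665 0 0.096" --pt "100 0.21 0.665 0 0.096" --pt "100 0.21 0.665 0 0.096" --pt "100 0.21 0.665 0 0.096" --pt "100 0.21 0.665 0 0.096" --pt "100 0 0 0 0"

```text
clock: 2.78
position: [0.5228, 0.2385, 0.2263]
ee_rot: [-2.387, -2.039, -0.001]
force: [-0.2, -0.7, -0.6]
width: 1.003
gripper_force: 0.0
```

```bash
python3 - <<'E'
from h import *
s=observe();Rm=R.from_rotvec(s['ee_rot']).as_matrix()
print(s['clock'],s['position'],Rm[:,2],'closing deg',np.degrees(np.arctan2(Rm[1,1],Rm[0,1])),s['width'])
im,d,W=grab('wrist');H=W[...,2];save('w1.png',im)
m=(H>0.015)&(H<0.045)&(im.max(-1)<75)
n,l,st,c=cv2.connectedComponentsWithStats(m.astype(np.uint8))
for i in range(1,n):
    if st[i,4]<400: continue
    P=W[l==i];P=P[P[:,2]>0.023];r=cv2.minAreaRect((P[:,:2]*1000).astype(np.float32))
    e,V=np.linalg.eigh(np.cov(P[:,:2].T));print(st[i,4],c[i],r,np.degrees(np.arctan2(V[1,1],V[0,1])),np.median(P[:,2]))
z=np.load('top.npz');W=z['W'];H=W[...,2]
s=np.zeros(H.shape,bool);s[180:222,318:434]=1
P=W[s&(H>.012)&(H<.024)];print('board',cv2.minAreaRect((P[:,:2]*1000).astype(np.float32)))
P=W[s&(H>.035)&(H<.055)]
for y in (-.331,-.245):
    q=P[abs(P[:,1]-y)<.02];print('saddle?',len(q),q.mean(0),q.min(0),q.max(0))
E
```

```text
2.775 [0.52275032 0.23847409 0.22632796] [-8.72943536e-04  2.13875297e-03 -9.99997332e-01] closing deg -9.011096582491223 1.0027144653261255
2299 [283.64027838 186.51413658] ((524.7708129882812, 235.79403686523438), (119.20960235595703, 26.988967895507812), 81.51884460449219) 81.13411586068418 0.028493473363638194
1533 [378.25766471 172.26353555] ((638.1813354492188, 237.7879180908203), (70.03201293945312, 27.617923736572266), 89.71341705322266) 89.73949925876818 0.028223384035424237
1482 [507.07422402 226.78340081] ((803.2078247070312, 149.56930541992188), (127.50006866455078, 53.490943908691406), 37.382537841796875) -153.4422180945889 0.03372483643363913
board ((532.3124389648438, -217.75428771972656), (320.32000732421875, 110.17154693603516), 89.77594757080078)
saddle? 131 [ 0.53185535 -0.33375162  0.04384887] [ 0.5015016  -0.35098174  0.03514755] [ 0.56148472 -0.31908114  0.05483427]
saddle? 80 [ 0.53285937 -0.23969676  0.04261232] [ 0.50452832 -0.24667584  0.03516631] [ 0.55879931 -0.23355413  0.05480343]
```

View pics/w1.png

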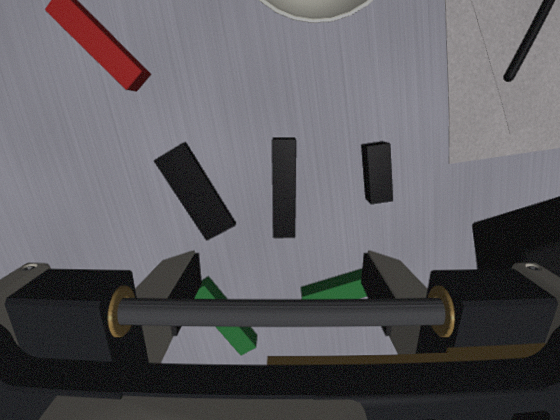

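The wrist view shows the long bar centred at pixel (284,187), between the flat bar (195,190) and the short bar (377,172), with the fingers aligned across it. Descending and gripping.

Emit:
apply_moves --pt "100 0.04 -0.04 -0.5 0" --pt "100 0 0 -0.6 0" --pt "100 0 0 -0.6 0" --pt "100 0 0 -0.6 0" --pt "100 0 0 -0.6 0" --pt "100 0 0 -0.5 0" --pt "100 0 0 -0.18 0" --pt "100 0 0 -0.1 0" --pt "100 0 0 0 0" --newtons 25

```text
clock: 3.95
position: [0.5259, 0.2323, 0.0065]
ee_rot: [2.394, 2.034, 0.001]
force: [0.7, 0.6, 0.8]
width: 1.0
gripper_force: 0.0
```

Emit:
apply_moves --pt "20 0 0 0 0" --pt "20 0 0 0 0" --pt "20 0 0 0 0" --pt "20 0 0 0 0" --pt "20 0 0 0 0" --pt "20 0 0 0 0" --pt "20 0 0 0 0" --pt "20 0 0 0 0"

```text
clock: 4.95
position: [0.5255, 0.2325, 0.0059]
ee_rot: [-2.394, -2.034, 0.0]
force: [-0.5, -1.0, -0.0]
width: 0.303
gripper_force: 25.0
```

Gripped at 27.9 mm width and 25 N. Now I'll lift, and carry it past the jig for a close look.

Emit:
apply_moves --pt "20 0 0 0.15 0" --pt "20 0 0 0.4 0" --pt "20 0 0 0.6 0" --pt "20 0 0 0.6 0" --pt "20 0 0 0.6 0" --pt "20 0 0 0.6 0" --pt "20 0 0 0.5 0" --pt "20 0 0 0.2 0"

```text
clock: 5.95
position: [0.526, 0.2329, 0.227]
ee_rot: [2.393, 2.034, 0.004]
force: [0.1, 0.3, -0.6]
width: 0.301
gripper_force: 25.0
```

Emit:
apply_moves --pt "20 0.01 -0.4 0 0.03" --pt "20 0.01 -0.8 0 0.03" --pt "20 0.01 -0.8 0 0.03" --pt "20 0.01 -0.8 0 0.03" --pt "20 0.01 -0.8 0 0.03" --pt "20 0.01 -0.8 0 0.03" --pt "20 0.01 -0.8 0 0.03" --pt "20 0.01 -0.8 0 0.03" --pt "20 0.01 -0.8 0 0.03" --pt "20 0.01 -0.8 0 0.03" --pt "20 0.01 -0.8 0 0.02" --pt "20 0 -0.8 0 0"

```text
clock: 7.45
position: [0.5315, -0.3209, 0.2241]
ee_rot: [-2.222, -2.219, 0.001]
force: [0.8, -0.3, -1.8]
width: 0.302
gripper_force: 25.0
```

Emit:
apply_moves --pt "20 0 -0.5 0 0" --pt "20 0 0 0 0" --pt "20 0 0 0 0"

```text
clock: 7.82
position: [0.532, -0.3485, 0.2242]
ee_rot: [-2.222, -2.219, -0.001]
force: [0.3, 1.4, -2.6]
width: 0.306
gripper_force: 25.0
```

```bash
cat > j.py <<'E'
from h import *
s=observe();Rm=R.from_rotvec(s['ee_rot']).as_matrix()
print(s['clock'],s['position'],'closing deg',np.degrees(np.arctan2(Rm[1,1],Rm[0,1])),s['width'],s['gripper_force'],s['force'])
im,d,W=grab('wrist');save('w2.png',im);np.savez('w2.npz',im=im,W=W)
H=W[...,2];inb=(W[...,0]>.44)&(W[...,0]<.63)&(W[...,1]<0)
P=W[inb&(H>.012)&(H<.024)];print('board x',np.percentile(P[:,0],[.5,99.5]),'y max',np.percentile(P[:,1],99.5))
for a in np.arange(-.36,-.05,.01):
    q=W[inb&(H>.03)&(abs(W[...,1]-a-.005)<.005)]
    if len(q): print(round(a+.005,3),len(q),np.round(np.percentile(q[:,0],[1,50,99]),4),np.round(np.percentile(q[:,2],[1,50,99]),3))
q=W[inb&(H>.1)&(H<.18)&(W[...,1]>-.16)];
if len(q):print('handle',len(q),q.min(0),q.mean(0),q.max(0))
E
python3 j.py
```

```text
7.825 [ 0.53198587 -0.34845205  0.22417406] closing deg -0.07898047649419417 0.30571293161774826 24.984485507011414 [ 0.29025258  1.43740303 -2.64752756]
board x [0.4786131  0.58790177] y max -0.15069408267568862
-0.355 866 [0.4524 0.5322 0.611 ] [0.245 0.249 0.294]
-0.345 2542 [0.4522 0.5337 0.6114] [0.246 0.289 0.326]
-0.335 6399 [0.4522 0.5317 0.6113] [0.23  0.293 0.334]
-0.325 45599 [0.453  0.5314 0.6105] [0.247 0.328 0.338]
-0.315 22546 [0.4494 0.5293 0.6139] [0.246 0.307 0.326]
-0.305 1285 [0.5177 0.5313 0.5449] [0.245 0.247 0.248]
-0.295 1377 [0.5176 0.5313 0.5449] [0.245 0.247 0.248]
-0.285 1031 [0.5179 0.5314 0.5446] [0.221 0.246 0.248]
-0.245 502 [0.5068 0.5347 0.5606] [0.031 0.041 0.056]
-0.235 270 [0.506  0.5306 0.5613] [0.039 0.041 0.056]
-0.205 489 [0.5167 0.5345 0.5513] [0.041 0.068 0.071]
-0.195 175 [0.5169 0.5336 0.551 ] [0.05  0.06  0.071]
-0.185 170 [0.527  0.5336 0.5403] [0.054 0.058 0.061]
-0.175 177 [0.5271 0.5337 0.5403] [0.054 0.058 0.061]
-0.165 526 [0.5077 0.5337 0.5605] [0.031 0.043 0.06 ]
-0.155 107 [0.506  0.5417 0.5615] [0.034 0.036 0.044]
```

View pics/w2.png

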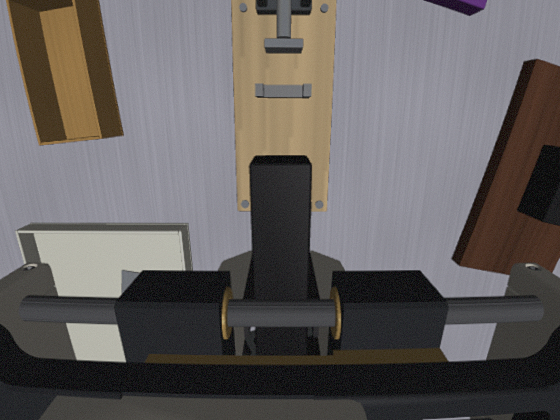

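The view shows the near saddle at pixel (283,90), the jaw at (283,45) and the held bar at (281,200), lined up within 2 mm. Centre line is x≈0.5335 and the jig origin y≈-0.218. Moving over the cradle and descending to just above the floor.

Emit:
apply_moves --pt "20 0.035 0.4 0 0" --pt "20 0 0.5 0 0" --pt "20 0 0.25 0 0" --pt "20 0 0 -0.3 0" --pt "20 0 0 -0.5 0" --pt "20 0 0 -0.5 0" --pt "20 0 0 -0.5 0" --pt "20 0 0 -0.5 0" --pt "20 0 0 -0.4 0" --pt "20 0 0 -0.15 0" --pt "20 0 0 0 0"

```text
clock: 9.25
position: [0.5337, -0.2809, 0.0531]
ee_rot: [-2.224, -2.218, 0.001]
force: [0.0, -0.7, -1.5]
width: 0.3
gripper_force: 25.0
```

Emit:
apply_moves --pt "20 0 0 -0.06 0" --pt "20 0 0 -0.04 0" --pt "20 0 0 -0.02 0" --pt "20 0 0 0 0" --pt "20 0 0 0 0"

```text
clock: 9.88
position: [0.5344, -0.2805, 0.0469]
ee_rot: [2.223, 2.219, 0.0]
force: [-0.5, -0.0, -2.0]
width: 0.303
gripper_force: 25.0
```

Emit:
apply_moves --pt "20 0 0 -0.02 0" --pt "20 0 0 0 0" --pt "20 0 0 0 0"

```text
clock: 10.25
position: [0.5344, -0.2806, 0.0459]
ee_rot: [2.223, 2.219, 0.0]
force: [-2.1, -0.2, 5.2]
width: 0.305
gripper_force: 25.0
```

Emit:
apply_moves --pt "20 0 0 -0.02 0" --pt "20 0 0 0 0" --pt "20 0 0 0 0"

```text
clock: 10.62
position: [0.5344, -0.2806, 0.0458]
ee_rot: [2.223, 2.218, -0.0]
force: [-6.6, 1.9, 17.9]
width: 0.302
gripper_force: 25.0
```

Contact is felt, so I'll release and rise.

Emit:
apply_moves --pt "20 0 0 0.015 0" --pt "40 0 0 0 0" --pt "60 0 0 0 0" --pt "70 0 0 0 0" --pt "70 0 0 0 0" --pt "70 0 0 0 0" --pt "70 0 0 0.3 0" --pt "70 0 0 0.5 0" --pt "70 0 0 0.7 0" --pt "70 0 0 0.8 0" --pt "70 0 0 0.8 0" --pt "70 0 0 0.3 0"

```text
clock: 12.12
position: [0.5356, -0.2806, 0.2539]
ee_rot: [2.22, 2.216, 0.003]
force: [0.5, -0.2, 0.4]
width: 0.699
gripper_force: 0.0
```

```bash
sed -i 's/w2/w3/g' j.py; python3 - <<'E'
exec(open('j.py').read().split("H=W[")[0])
H=W[...,2]
m=(H>.05)&(H<.078)&(im.max(-1)<75)&(abs(W[...,0]-.5335)<.03)&(W[...,1]>-.36)&(W[...,1]<-.2)
P=W[m];P=P[abs(P[:,2]-.068)<.006]
print(len(P),cv2.minAreaRect((P[:,:2]*1000).astype(np.float32)),np.median(P,0))
for n in ('top','scene'):
    i2,d2,W2=grab(n); H2=W2[...,2]
    q=W2[(abs(W2[...,0]-.5335)<.04)&(W2[...,1]>-.15)&(W2[...,1]<-.03)&(H2>.09)&(H2<.18)]
    print(n,len(q), q.size and (np.percentile(q,[2,50,98],axis=0).round(3)))
E
```

```text
12.125 [ 0.53558728 -0.28059479  0.25387719] closing deg -0.09960822696928169 0.6992322260031211 0.0 [ 0.49190795 -0.20171045  0.36085734]
2679 ((532.7651977539062, -284.14984130859375), (133.2576904296875, 57.55778884887695), 89.63658905029297) [ 0.53374088 -0.27725119  0.06846904]
top 145 [[ 0.523 -0.116  0.095]
 [ 0.531 -0.08   0.147]
 [ 0.544 -0.056  0.162]]
scene 303 [[ 0.527 -0.116  0.094]
 [ 0.544 -0.087  0.132]
 [ 0.549 -0.059  0.162]]
```

View pics/w3.png

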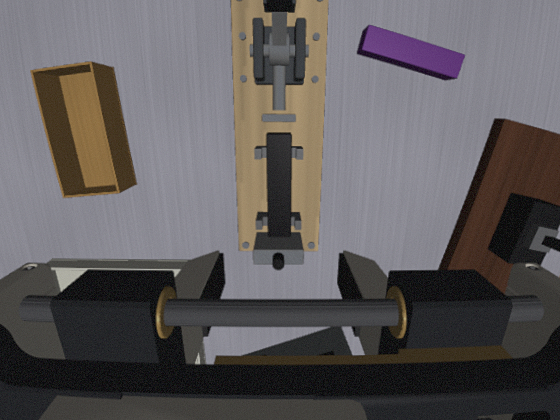

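The bar lies in both saddles, from (279,135) to (279,235), with its centre at jig x≈0, y≈-0.059, z≈0.0545. Now to the lever grip at about (0.5335, -0.082, 0.130).

Emit:
apply_moves --pt "70 -0.035 0.5 0 0" --pt "70 0 0.8 0 0" --pt "70 0 0.8 0 0" --pt "70 0 0.8 0 0" --pt "70 0 0.42 0 0" --pt "70 0 0 0 0" --pt "70 0 0 -0.4 0" --pt "70 0 0 -0.6 0" --pt "70 0 0 -0.6 0" --pt "70 0 0 -0.5 0" --pt "70 0 0 -0.28 0" --pt "70 0 0 0 0" --newtons 50

```text
clock: 13.78
position: [0.5312, -0.0821, 0.1051]
ee_rot: [-2.223, -2.217, 0.003]
force: [0.3, -0.4, 1.1]
width: 0.701
gripper_force: 0.0
```

```bash
python3 - <<'E'
from h import *
s=observe();print(s['position'],s['force'])
for n in ('scene','wrist'):
    i,d,W=grab(n);H=W[...,2]
    q=W[(abs(W[...,0]-.5335)<.016)&(W[...,1]>-.15)&(W[...,1]<-.03)&(H>.09)&(H<.17)&(i.max(-1)<80)]
    print(n,len(q), q.size and (np.percentile(q,[2,50,98],axis=0).round(3)))
    if n=='scene': save('s4.png',cv2.resize(i[150:300,80:280],None,fx=3,fy=3))
l=np.linspace(.65,-1.1,12);y=.085*np.sin(l);z=.085*np.cos(l)
print(np.round(np.c_[l,y,z][1:],3)); print(np.round(np.c_[np.diff(y),np.diff(z)]/.06,2).tolist())
E
```

```text
[ 0.53116436 -0.08208864  0.10512492] [ 0.28502891 -0.43220334  1.14148773]
scene 34 [[ 0.54  -0.111  0.095]
 [ 0.545 -0.103  0.108]
 [ 0.548 -0.093  0.116]]
wrist 2126 [[ 0.525 -0.067  0.15 ]
 [ 0.535 -0.061  0.157]
 [ 0.545 -0.055  0.161]]
[[ 4.91e-01  4.00e-02  7.50e-02]
 [ 3.32e-01  2.80e-02  8.00e-02]
 [ 1.73e-01  1.50e-02  8.40e-02]
 [ 1.40e-02  1.00e-03  8.50e-02]
 [-1.45e-01 -1.20e-02  8.40e-02]
 [-3.05e-01 -2.50e-02  8.10e-02]
 [-4.64e-01 -3.80e-02  7.60e-02]
 [-6.23e-01 -5.00e-02  6.90e-02]
 [-7.82e-01 -6.00e-02  6.00e-02]
 [-9.41e-01 -6.90e-02  5.00e-02]
 [-1.10e+00 -7.60e-02  3.90e-02]]
[[-0.19, 0.12], [-0.21, 0.09], [-0.22, 0.06], [-0.22, 0.02], [-0.22, -0.01], [-0.22, -0.05], [-0.21, -0.08], [-0.19, -0.12], [-0.17, -0.15], [-0.15, -0.17], [-0.12, -0.19]]
```

View pics/s4.png

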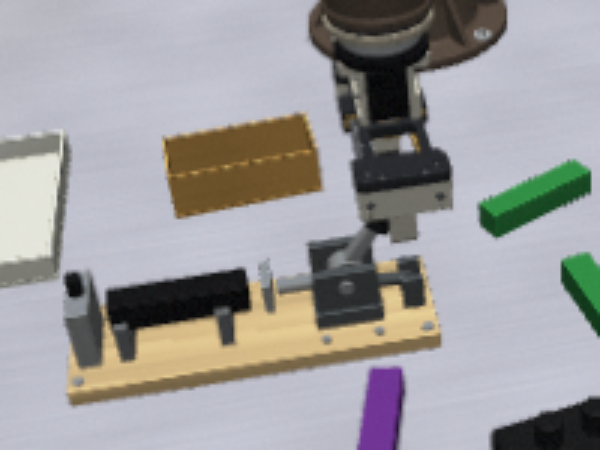

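The handle stands between the fingers (around (378,228) in the picture) and the bar is seated. I'll centre, then close.

Emit:
apply_moves --pt "70 0.06 0 0.08 0" --pt "70 0 0 0 0" --pt "5 0 0 0 0" --pt "5 0 0 0 0" --pt "5 0 0 0 0" --pt "5 0 0 0 0" --pt "5 0 0 0 0" --pt "5 0 0 0 0" --newtons 50

```text
clock: 14.88
position: [0.5354, -0.0813, 0.1112]
ee_rot: [-2.224, -2.219, 0.001]
force: [-1.6, 0.9, 2.1]
width: 0.237
gripper_force: 50.0
```

Emit:
apply_moves --pt "5 0 -0.19 0.12 0" --pt "5 0 -0.21 0.09 0" --pt "5 0 -0.22 0.06 0" --pt "5 0 -0.22 0.02 0" --pt "5 0 0 0 0"

```text
clock: 15.5
position: [0.5351, -0.1278, 0.1284]
ee_rot: [-2.217, -2.218, -0.004]
force: [-2.3, 12.6, -0.9]
width: 0.233
gripper_force: 50.0
```

Emit:
apply_moves --pt "5 0 -0.22 -0.01 0" --pt "5 0 -0.22 -0.05 0" --pt "5 0 -0.21 -0.08 0" --pt "5 0 -0.19 -0.12 0" --pt "5 0 0 0 0"

```text
clock: 16.12
position: [0.5349, -0.1859, 0.1153]
ee_rot: [2.225, 2.214, -0.005]
force: [-14.0, -5.8, 28.3]
width: 0.217
gripper_force: 50.0
```

Emit:
apply_moves --pt "5 0 -0.12 0 0" --pt "5 0 -0.12 -0.04 0" --pt "5 0 0 0 0"

```text
clock: 16.5
position: [0.5345, -0.1961, 0.1105]
ee_rot: [-2.222, -2.218, 0.001]
force: [-4.8, 3.4, 3.2]
width: 0.21
gripper_force: 50.0
```

```bash
python3 - <<'E'
from h import *
s=observe();print(s['position'],s['force'])
i,d,W=grab('scene');save('s5.png',cv2.resize(i[150:300,80:280],None,fx=3,fy=3))
E
```

```text
[ 0.5345239  -0.19614316  0.11046992] [-4.77205615  3.40456862  3.1788895 ]
```

View pics/s5.png

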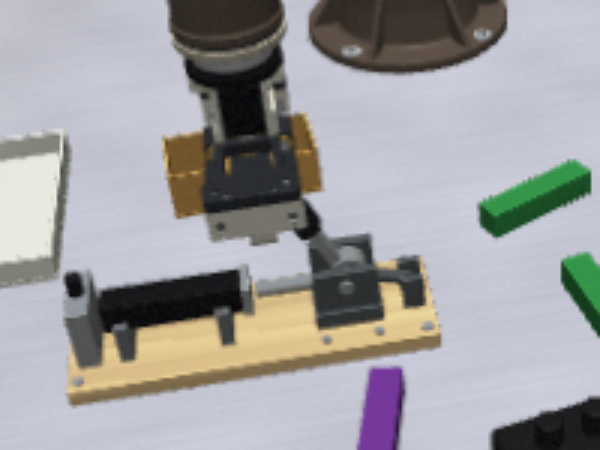

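The jaw is now against the bar and the lever is past its high point. I'll follow it down to the stop.

Emit:
apply_moves --pt "5 0 -0.11 -0.11 0" --pt "5 0 -0.1 -0.13 0" --pt "5 0 -0.07 -0.13 0" --pt "5 0 0 0 0"

```text
clock: 17.05
position: [0.5345, -0.221, 0.0896]
ee_rot: [2.227, 2.209, -0.009]
force: [-8.8, -16.3, 13.1]
width: 0.194
gripper_force: 50.0
```

Emit:
apply_moves --pt "30 0 0 0 0" --pt "70 0 0 0 0" --pt "70 0 0 0 0" --pt "70 0 0 0 0" --pt "70 0 0 0.3 0" --pt "70 0 0 0.6 0" --pt "70 0 0 0.8 0" --pt "70 0 0 0.8 0" --pt "70 0 -0.8 0.3 0" --pt "70 0 -0.8 0 0" --pt "70 0 -0.4 0 0" --pt "70 0 0 0 0"

```text
clock: 18.55
position: [0.5352, -0.3349, 0.2566]
ee_rot: [-2.227, -2.216, 0.0]
force: [0.4, 0.2, -0.0]
width: 0.698
gripper_force: 0.0
```

```bash
python3 - <<'E'
from h import *
s=observe();print(s['clock'],s['position'],s['force'])
im,d,W=grab('wrist');H=W[...,2]
i,d2,W2=grab('scene')
save('s6.png',np.vstack([cv2.resize(im[:300],(533,286)),cv2.resize(i[150:300,80:280],(533,300))]))
for w in (W,W2):
  q=w[(abs(w[...,0]-.5335)<.02)&(w[...,1]>-.3)&(w[...,1]<-.13)&(w[...,2]>.085)&(w[...,2]<.15)];print(len(q),q.size and np.percentile(q,[2,50,98],axis=0).round(3))
E
```

```text
18.55 [ 0.5352386  -0.33490925  0.25656645] [ 0.3524809   0.24223    -0.01155244]
1908 [[ 0.524 -0.244  0.086]
 [ 0.534 -0.211  0.113]
 [ 0.544 -0.171  0.125]]
305 [[ 0.527 -0.243  0.086]
 [ 0.543 -0.211  0.105]
 [ 0.547 -0.173  0.124]]
```

View pics/s6.png

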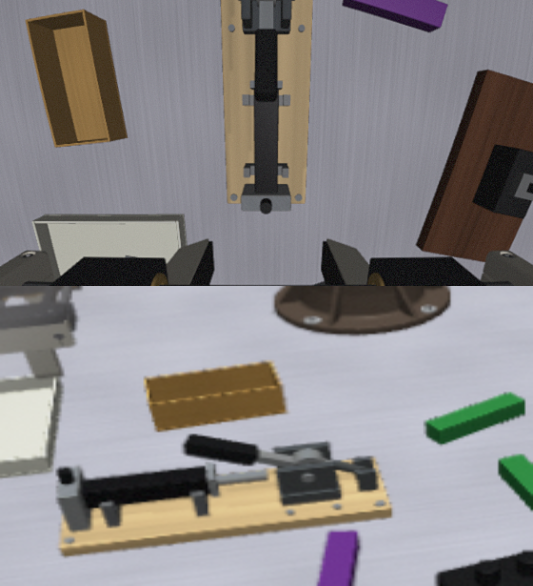

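The lever is closed: its tip at y≈-0.244 matches 1.75 rad. The bar sits in both saddles against the fixed contact, and the arm is clear. Handing in.

```bash
python3 -c "from cell import arm; print(arm.sign_off())"
```

```text
the job is handed in; nothing more can be done
None
```

I laid the bar in both saddles and closed the cam lever, so the jaw presses the bar against the fixed contact; I handed the job in at about 19 s of the 54 s, but got no verdict back.

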